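# Seat and vent the cap of a bead jar before sterilising

### The job

The jar of glass beads clamped in the round bench holder goes into the steriliser next, and its cap is only loosely started on the thread. Screw the cap down (clockwise seen from above) until it bottoms out, then back it off a quarter turn so that the jar can vent. Finish while holding: keep the cap gripped still at that setting, do not let go, and leave the other things on the bench where they are.

Things in the scene. Friction and masses are not known exactly. Their poses are not given: they have to be found in the camera images.
- holder: Fixed bench holder with the jar clamped in it: round grey foot 116 mm across and 12 mm high, aluminium collar 72 mm across up to 36 mm high with a dark clamp screw, and in it a clear jar 50 mm across with its shoulder at 80 mm height. None of it can move or turn. Origin: centre of the foot's underside, on the table; z up, the jar's axis. The only jar in a holder.
- cap: The jar's round white ribbed screw cap, 56 mm across, 28 mm tall; on its top one thin grey rib (22 mm long, 3 mm high) from the centre to the edge along its +x. Origin: centre of its underside, 86 mm above the table when bottomed out. It rises 5 mm per turn of unscrewing (0.8 mm per rad). The jar below it is narrower (50 mm), so fingertips may reach below the cap's edge.
- cap_mid (a point): Centre of the screw cap, half-way up it, on its axis (14 mm above its underside): where to grip it across any diameter from above. Height 100 mm above the table when bottomed out.
- cap_turn (a joint): Turn of the cap on its thread, rad. 0 = bottomed out (a hard stop); it grows as the cap is unscrewed (counter-clockwise seen from above), so that a quarter turn off the bottom is 1.571. It starts somewhere between 2.1 and 3.4 and cannot be unscrewed past 4.4. The thread is stiff by friction, about 0.06 N m, and stays where it is left.
- spare_jar_mid (a point): Bystander, leave alone: a loose closed jar like the other (56 mm across, 100 mm tall) without a holder; point half-way up.
- mug: Bystander, leave alone: white mug, 76 mm across, 90 mm tall, handle to its +y; origin at the centre of its underside.
- stapler: Bystander, leave alone: grey and black stapler 125 x 34 x 48 mm, long along its x; origin at the centre of its underside.
- tape: Bystander, leave alone: cardboard-coloured roll of tape, a ring 84 mm across and 22 mm tall lying flat; origin at the centre of its underside.
Not all that is in view belongs to the job. There is more than one size of the holder; the job needs the larger.

How it is judged:
By the outcome, as a careful person would: the job done as asked, in the order asked, and still so for the second after the job is handed in, while the arm keeps its last pose, push and grip.
It also fails if it takes over 50 s, if anything falls off the work surface, if the arm or the gripper's body presses on something with over 40 N, if the wrist force passes 120 N, or if a joint passes its speed limit or range.

### The arm

A 6-joint arm with a two-finger parallel gripper is mounted at the origin on the work surface. World frame = base frame: x ahead of the robot, y to its left, z up, the work surface at z = 0. Lengths are in m, angles in rad, forces in N, time in s.
With the tool pointing down it reaches from about 0.275 to 0.85 m from the base axis. Payload 19 kg.
Tool frame: the origin (TCP) lies between the finger pads; the fingertips stand 14 mm ahead of it and the grasp point (between the pads) lies 5 mm behind it; z points along the fingers, y is the direction in which the jaws open and shut (so a half turn about z gives the same grasp; the last joint's range is limited). The gripper opens to 85 mm and grips with 20 to 120 N. Pads are 22 mm wide; open, the fingers measure 114 mm over their backs; the gripper's body (76 mm by 85 mm) begins 54 mm behind the grasp point. The pads swing forward as they close: fully open they stand 13 mm farther back than shut.
Start: joints at [1.011, 0.15, 1.437, -0, 1.554, -0.134], TCP at [0.238, 0.524, 0.245] pointing down, gripper open.
Joint ranges: [-2.8, 2.8], [-0.68, 2.1], [0.12, 2.68], [-1.39, 4.53], [0.16, 2.79], [-2.81, 2.81]. Speed limits (rad/s): [1.89, 1.89, 2.22, 3.01, 3.01, 3.01].

### API

Orientations are given as [roll, pitch, yaw] about the fixed x, y, z axes, in that order (R = Rz(yaw) Ry(pitch) Rx(roll)).
In Python, from plant import read_state, snapshot, close_job gives the robot as it stands.
- The arm moves only by the tool play_rows, never from a script. Its argument "motion" is a list of rows, each a list of 3 entries, a list of its own where there are three numbers: the finger opening in mm, from 0 to 85.4, then the shift along the world's x, y, z in mm, then the turn, a rotation vector about the world's x, y, z in degrees. In form: [[jaw, [tx, ty, tz], [wx, wy, wz]], ...]. A call has 1 to 10 rows; each row shifts and turns the pose as measured when the row begins; what a row does not reach is not made up. A row lasts 1/12 s, in which the tool goes at most 41.7 mm and 7.16 degrees, less where a joint would pass 70% of its speed; a pose out of reach is approached as far as the arm can. A call with a gripper value outside its range is refused whole. The fingers move at their own pace and stop on an object; "force" is the grip in N (left out, the last holds). Time passes only in rows, so rows that do not move let the fingers close. It gives the time, the measured TCP pose, the force and the opening at its end, in the units of the state.
- read_state(): the state, without advancing time (a new reading comes with each control period).
- snapshot(name): name is "side" or "top" or "wrist"; returns a dict with "color" (480x640x3 uint8, red, green, blue), "fovy" (degrees; the focal length in pixels is half the picture's height over the tangent of half this angle, whatever the lens; pixels are square), "cx", "cy" (the principal point, pixels), "D" ([k1, k2, p1, p2, k3] as OpenCV has them; the pictures are not rectified), "R" (3x3) and "t" (3): a world point X has camera coordinates R X + t; the wrist camera has in their place "T_tool_cam" (4x4, takes a point from camera to tool coordinates, whose origin is the TCP and whose axes are the flange's). Camera axes: x right, y down, z forward; pixel columns grow to the right and rows downward; lengths in m; the calibration is good to about 2 mm. A picture is of the moment at which its call begins: read the wrist's pose just before it. There is no depth.
- close_job(): hands the job in, once; it reports no verdict.
The state is a dict: "t": time; "joint_pos": joint angles; "qd": joint speeds; "joint_torque": joint torques, N m; "tool_pos": TCP position; "ee_rot": TCP orientation; "contact_force": force on the tool from outside, world axes, zero at the start; "moment": the same for the moment, N m; "width": finger opening in m.
Only numpy, scipy, OpenCV 4.12 (cv2) and the standard library are available. Lean on these libraries where they do the work, as an engineer would, in place of code of your own. Each camera call takes 0.05 s, during which the arm holds its last target.

## Working session

There is one attempt and no reset: what is moved stays moved. The work goes in short steps, Python scripts to look and compute and a tool call to move; the robot and the scene stay as the last step left them, time stands still between calls to the robot, and variables do not carry over. Pictures are saved under pics/ and viewed, and the job is handed in when it is done.

Besides the shell and the picture viewer there is one more tool, called after "Request:" as a command line: name --argument value ..., lists and objects as JSON in quotes. play_rows: Moves the arm, as the interface text tells. Its arguments: {"type":"object","properties":{"motion":{"type":"array"},"force":{"type":"number"}},"required":["motion"]}

```bash
mkdir -p pics; ls
python3 - <<'E'
from plant import *
import cv2
print(read_state())
for n in ["side","top","wrist"]:
    s=snapshot(n); cv2.imwrite(f"pics/{n}0.png",s["color"][:,:,::-1])
    print(n,{k:v for k,v in s.items() if k!="color"})
E
```

```text
pics
{'t': 0.0, 'joint_pos': array([ 1.01100659e+00,  1.50981167e-01,  1.43802903e+00,  7.91810275e-06,
        1.55379240e+00, -1.33976446e-01]), 'qd': array([-0.00073764,  0.00026452,  0.00041769,  0.00034948,  0.00023644,
        0.00063998]), 'joint_torque': array([ 6.88595719e-04, -7.13044167e+01, -5.70887947e+01, -1.70242947e-04,
        8.54873273e-03,  2.24934951e-05]), 'tool_pos': array([0.2373917 , 0.52345777, 0.2446792 ]), 'ee_rot': array([-3.14039461e+00, -1.69465902e-04,  2.71577913e+00]), 'contact_force': array([0.15073054, 0.67294145, 0.35513589]), 'moment': array([ 0.00979728, -0.02314708, -0.01907255]), 'width': 0.08545156247618532}
side {'fovy': 45.644927673684805, 'cx': 315.2946422839316, 'cy': 246.65151534204222, 'D': array([-0.03487186,  0.        ,  0.        ,  0.        ,  0.        ]), 'R': array([[-0.99826122, -0.05814274, -0.00969357],
       [-0.03663291,  0.74078268, -0.67074515],
       [ 0.04617979, -0.66922376, -0.74162456]]), 't': array([0.56927045, 0.09023885, 1.12288579])}
top {'fovy': 50.9131123046593, 'cx': 313.8573818305921, 'cy': 239.8053129598281, 'D': array([-0.103325,  0.      ,  0.      ,  0.      ,  0.      ]), 'R': array([[ 0.00473448, -0.99997186, -0.00581949],
       [-0.9869106 , -0.00373436, -0.16122507],
       [ 0.1611988 ,  0.00650664, -0.98690051]]), 't': array([0.00485284, 0.61258658, 1.01834636])}
wrist {'fovy': 58.18537107710919, 'cx': 325.13145675871726, 'cy': 234.22540288104554, 'D': array([-0.02850393,  0.        ,  0.        ,  0.        ,  0.        ]), 'T_tool_cam': array([[-5.53615423e-04, -9.63147702e-01, -2.68972485e-01,
         6.85321762e-02],
       [ 9.99999800e-01, -4.51283573e-04, -4.42285299e-04,
        -8.31674595e-04],
       [ 3.04603206e-04, -2.68972676e-01,  9.63147760e-01,
        -1.27852954e-01],
       [ 0.00000000e+00,  0.00000000e+00,  0.00000000e+00,
         1.00000000e+00]])}
```

View pics/side0.png

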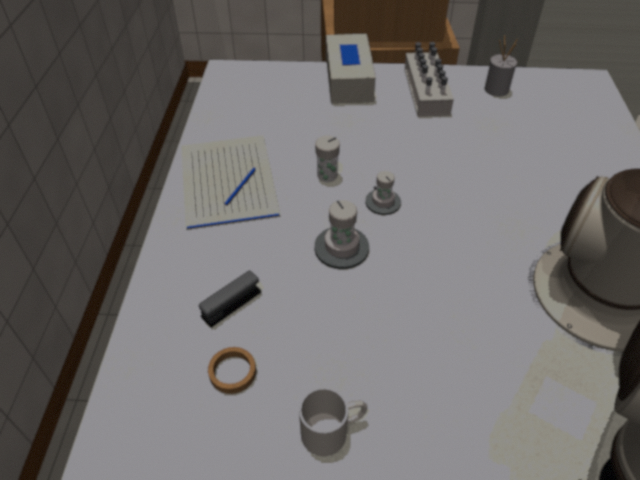

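View pics/top0.png

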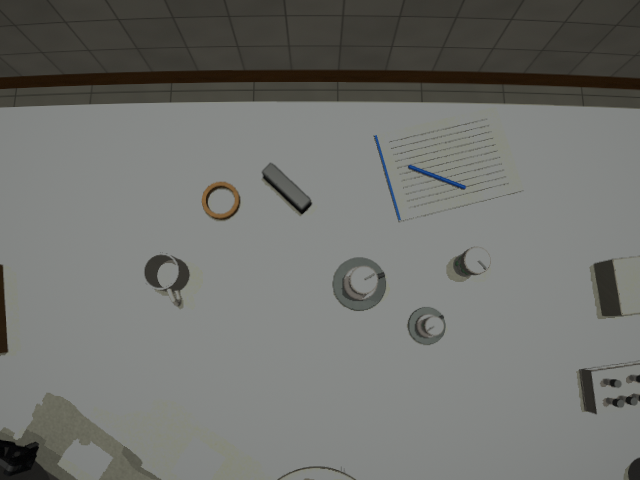

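View pics/wrist0.png

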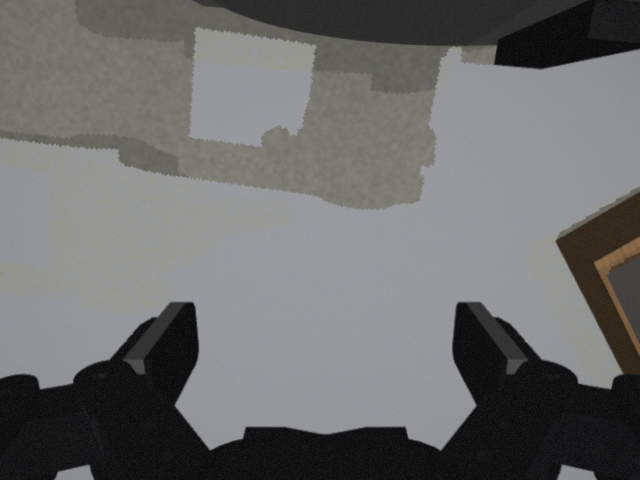

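Candidates in the top view are the large holder (360,284), the small holder (427,326) and the loose jar without a holder (475,262). The large one fits. I'll confirm it in an enlarged crop and measure it.

```bash
cat > h.py <<'E'
import numpy as np,cv2
from scipy.spatial.transform import Rotation as Ro
def K(s):
    f=240/np.tan(np.radians(s["fovy"])/2); return np.array([[f,0,s["cx"]],[0,f,s["cy"]],[0,0,1]])
def ext(s,st=None):
    if "R" in s: return s["R"],s["t"]
    Rt=Ro.from_euler("xyz",st["ee_rot"]).as_matrix(); T=np.eye(4);T[:3,:3]=Rt;T[:3,3]=st["tool_pos"]
    M=np.linalg.inv(T@s["T_tool_cam"]); return M[:3,:3],M[:3,3]
def ray(s,uv,st=None):
    R,t=ext(s,st)
    n=cv2.undistortPoints(np.array(uv,float).reshape(-1,1,2),K(s),s["D"]).reshape(-1,2)
    d=np.c_[n,np.ones(len(n))]@R; return -R.T@t,d
def onz(s,uv,z,st=None):
    o,d=ray(s,uv,st); return o+d*((z-o[2])/d[:,2])[:,None]
def proj(s,X,st=None):
    R,t=ext(s,st); return cv2.projectPoints(np.array(X,float).reshape(-1,3),cv2.Rodrigues(R)[0],t,K(s),s["D"])[0].reshape(-1,2)
E
python3 - <<'E'
from plant import *
from h import *
t=snapshot("top");s=snapshot("side")
a=cv2.resize(t["color"][220:360,300:510],None,fx=3.8,fy=3.8,interpolation=2)[:,:,::-1]
cv2.imwrite("pics/tcrop.png",a)
b=cv2.resize(s["color"][120:280,290:420],None,fx=3.7,fy=3.7,interpolation=2)[:,:,::-1]
cv2.imwrite("pics/scrop.png",b)
for n,i,seed in [("top",t,(345,300)),("side",s,(322,250))]:
    g=cv2.cvtColor(i["color"],cv2.COLOR_RGB2HSV)
    print(n,i["color"][seed[1],seed[0]], i["color"][seed[1],seed[0]-60])
E
```

```text
top [90 95 90] [135 137 135]
side [76 79 78] [145 143 147]
```

View pics/tcrop.png

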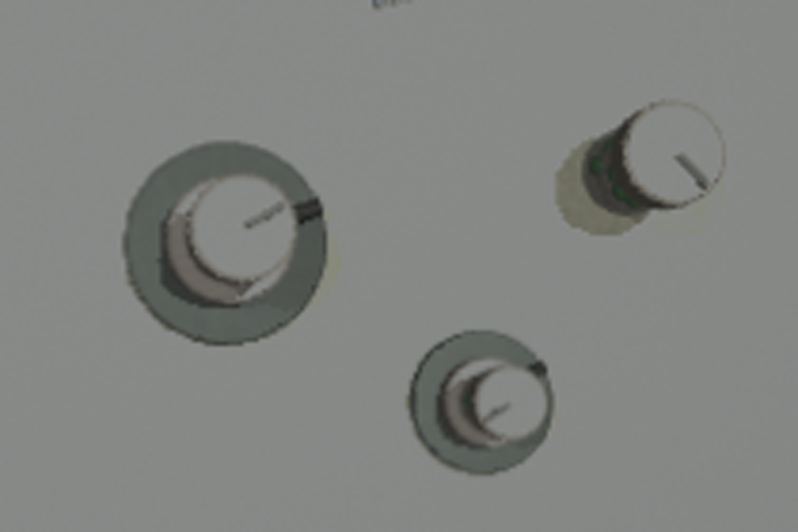

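View pics/scrop.png

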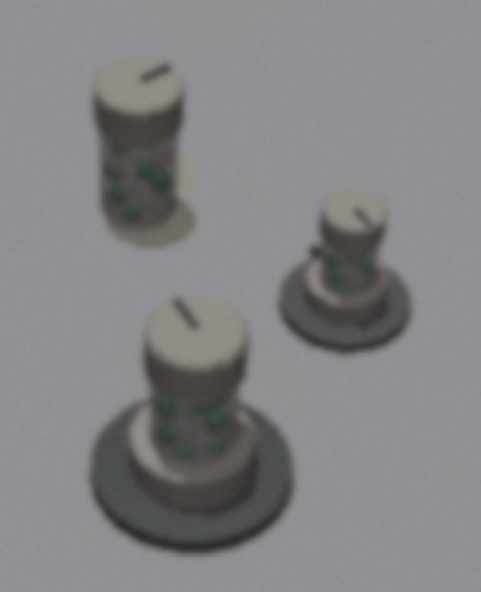

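Both crops show the same larger holder, with a foot about 200 px across against 143 px for the small one. In the top view the foot is at about (360,284), the cap top at (364,280) and the rib points right and slightly up. Next I measure it by rays.

Run:
```python
from plant import *
from h import *
t=snapshot("top");s=snapshot("side")
def foot(i,box,thr):
    u0,v0,u1,v1=box
    g=cv2.cvtColor(i["color"],cv2.COLOR_RGB2GRAY)[v0:v1,u0:u1]
    m=(g<thr).astype(np.uint8); c=max(cv2.findContours(m,0,1)[0],key=cv2.contourArea)
    return c.reshape(-1,2)+[u0,v0]
def circ(P):
    A=np.c_[2*P[:,:2],np.ones(len(P))]; x=np.linalg.lstsq(A,(P[:,:2]**2).sum(1),rcond=None)[0]
    return x[:2],np.sqrt(x[2]+x[:2]@x[:2])
for n,i,box,thr in [("top",t,(325,250,395,318),118),("side",s,(305,190,378,272),115)]:
    c=foot(i,box,thr)
    P=onz(i,c,0.012)
    if n=="side": P=P[(c[:,1]>240)]
    for k in range(4):
        x,r=circ(P); e=np.abs(np.hypot(*(P[:,:2]-x).T)-r); P=P[e<max(2*np.median(e),.001)]
    print(n,"foot",x,r,len(P), np.median(e))
```

```text
top foot [ 0.52333163 -0.08997673] 0.057668298198255884 122 0.0004372514756109114
side foot [ 0.52013411 -0.08140794] 0.057586222148867404 72 0.00036713886608129645
```

The foot centre is about (0.523, -0.090), at reach 0.53 m. The side view's lower outline is the z=0 edge, which explains its y offset. Moving above it now.

Request:
play_rows --motion '[[85,[17,-36,0],[0,0,1]],[85,[17,-36,0],[0,0,2]],[85,[17,-36,0],[0,0,2]],[85,[17,-36,0],[0,0,2]],[85,[17,-36,0],[0,0,2]],[85,[17,-36,0],[0,0,2]],[85,[17,-36,0],[0,0,2]],[85,[17,-36,0],[0,0,2]],[85,[17,-36,0],[0,0,2]],[85,[17,-36,0],[0,0,1]]]' --force 50

```text
t: 1.18
tool_pos: [0.4067, 0.1529, 0.244]
ee_rot: [-3.142, 0.001, 3.056]
contact_force: [0.4, -0.1, -0.3]
width: 0.0849
```

Request:
play_rows --motion '[[85,[17,-35,0],[0,0,0]],[85,[17,-35,0],[0,0,0]],[85,[17,-35,0],[0,0,0]],[85,[17,-35,0],[0,0,0]],[85,[17,-35,0],[0,0,0]],[85,[17,-35,0],[0,0,0]],[85,[14,-31,0],[0,0,0]],[85,[0,0,0],[0,0,0]]]'

```text
t: 1.85
tool_pos: [0.5266, -0.1085, 0.2448]
ee_rot: [-3.141, 0.005, 3.052]
contact_force: [0.2, 0.4, 0.0]
width: 0.085
```

Run:
```python
from plant import *
from h import *
st=read_state(); w=snapshot("wrist"); cv2.imwrite("pics/w1.png",w["color"][:,:,::-1])
print(st["tool_pos"],st["ee_rot"],st["joint_pos"],st["moment"])
c=np.array([.5225,-.0905])
print(proj(w,[[*c,.114],[*c,.116],[*c,.012],[c[0]+.058,c[1],.012],[c[0],c[1]+.058,.012]],st))
```

```text
[ 0.52658948 -0.10845292  0.24477765] [-3.14058576  0.00490444  3.0524117 ] [-3.46609208e-01  6.94124417e-02  1.52801522e+00  2.75058408e-04
  1.53916582e+00 -1.82823012e+00] [0.02760992 0.03284768 0.00961699]
[[354.9875111  219.03615503]
 [355.20146397 219.81958779]
 [347.07217837 190.07020973]
 [352.06595756 254.99503315]
 [415.75839291 184.02793704]]
```

View pics/w1.png

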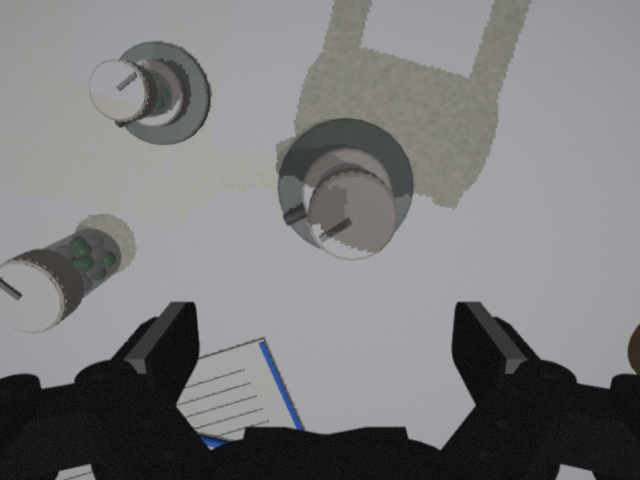

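The wrist view shows the target cap top at about (352,215), its rib pointing down-left, and the foot at about (346,187), close to the predictions. I'll refine the centre with the cap top outline.

Run:
```python
from plant import *
from h import *
st=read_state(); w=snapshot("wrist")
def circ(P):
    A=np.c_[2*P[:,:2],np.ones(len(P))]; x=np.linalg.lstsq(A,(P[:,:2]**2).sum(1),rcond=None)[0]
    return x[:2],np.sqrt(x[2]+x[:2]@x[:2])
g=cv2.cvtColor(w["color"],cv2.COLOR_RGB2GRAY)
im=w["color"][100:300,240:440][:,:,::-1]; 
e=cv2.Canny(cv2.GaussianBlur(g,(3,3),0),20,50)
ys,xs=np.nonzero(e[100:300,240:440]); uv=np.c_[xs+240,ys+100]
for nm,z,c,r in [("captop",.116,(.5225,-.0905),.028),("foot",.012,(.5225,-.0905),.058)]:
    P=onz(w,uv,z,st)[:,:2]; x=np.array(c); R0=r
    for tol in (.005,.004,.003,.002,.0015,.0015):
        m=np.abs(np.hypot(*(P-x).T)-R0)<tol; x,R0=circ(P[m])
    print(nm,x,R0,m.sum())
big=cv2.resize(im,None,fx=3,fy=3,interpolation=2); cv2.imwrite("pics/w1c.png",big)
```

```text
captop [ 0.52010241 -0.09204159] 0.02761392699758712 415
foot [ 0.52099176 -0.09200242] 0.05750993397198747 451
```

View pics/w1c.png

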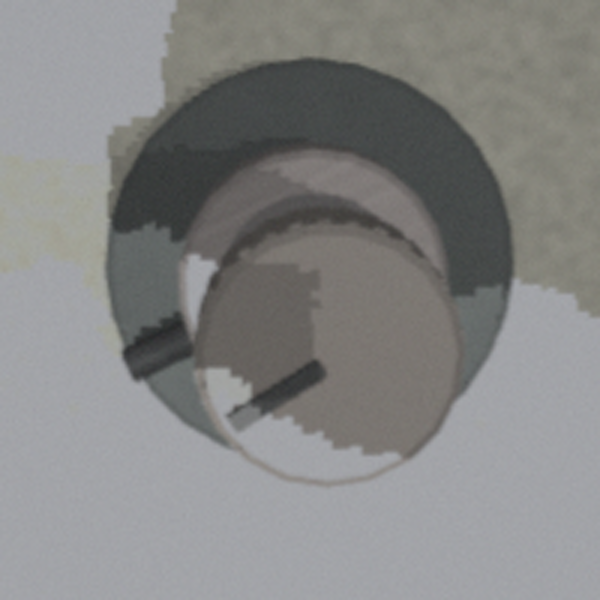

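The cap top centre is (0.520, -0.092) and the foot (0.521, -0.092), which agree and have the right radii. Now centre and descend.

Request:
play_rows --motion '[[85,[-6,16,0],[0,0,0]],[85,[0,0,-10],[0,0,0]],[85,[0,0,-25],[0,0,0]],[85,[0,0,-25],[0,0,0]],[85,[0,0,-15],[0,0,0]],[85,[0,0,0],[0,0,0]]]'

```text
t: 2.45
tool_pos: [0.5173, -0.0822, 0.1681]
ee_rot: [3.141, 0.008, 3.059]
contact_force: [-0.4, 0.2, -0.6]
width: 0.085
```

Run:
```python
from plant import *
from h import *
st=read_state(); w=snapshot("wrist"); cv2.imwrite("pics/w2.png",w["color"][:,:,::-1])
print(st["tool_pos"],st["ee_rot"],st["joint_pos"],st["moment"])
c=np.array([.5207,-.0918])
print(proj(w,[[*c,.116],[*c,.119]],st))
```

```text
[ 0.51732114 -0.08223893  0.16813453] [3.14098266 0.00818237 3.05936851] [-0.30623445  0.07822031  1.67536616  0.00245688  1.38016431 -1.7952652 ] [-0.02087274 -0.01813182 -0.00975941]
[[306.05713118 282.17586285]
 [305.77186498 284.78532408]]
```

View pics/w2.png

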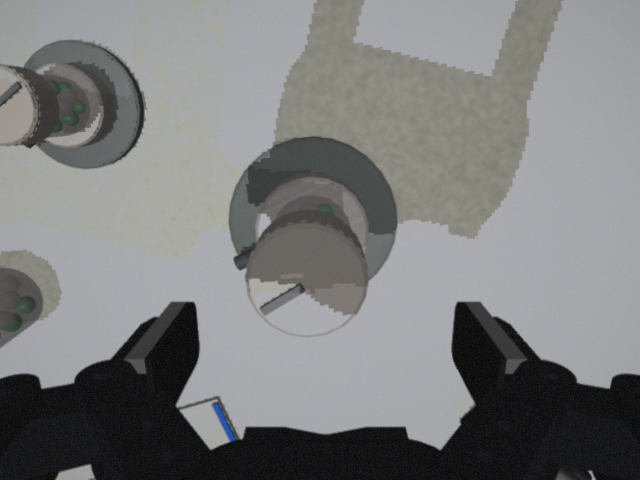

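Request:
play_rows --motion '[[85,[1,-4,0],[0,0.3,0]],[85,[1,-2,0],[0,0.1,0]],[85,[0,-1,0],[0,0,0]],[85,[0,0,0],[0,0,0]]]'

```text
t: 2.83
tool_pos: [0.5209, -0.089, 0.1735]
ee_rot: [-3.14, 0.006, 3.062]
contact_force: [1.5, -0.2, -0.3]
width: 0.085
```

Request:
play_rows --motion '[[85,[0,0,0],[0,0,0]],[85,[0,0,0],[0,0,0]],[85,[0,0,0],[0,0,0]]]'

```text
t: 3.08
tool_pos: [0.5215, -0.0895, 0.1749]
ee_rot: [-3.14, 0.008, 3.061]
contact_force: [0.1, 0.1, -0.8]
width: 0.085
```

Run:
```python
from plant import *
for i in range(3):
    st=read_state(); print(st["t"],st["tool_pos"],st["ee_rot"],st["qd"])
    snapshot("top")
```

```text
3.0833 [ 0.52146009 -0.08946745  0.17493312] [-3.13984117  0.00807861  3.06112427] [-1.24730023e-03 -4.03645383e-03 -4.01360464e-03  4.60617342e-05
  1.98983059e-03  7.55893873e-04]
3.1333 [ 0.52144672 -0.08943547  0.17491532] [-3.13984444  0.00809304  3.06114838] [ 0.0009741   0.00058747  0.00331516  0.00029935 -0.00224882 -0.00015828]
3.1833 [ 0.52137985 -0.08939483  0.17479116] [-3.13991789  0.00784639  3.06122328] [0.00073916 0.00172307 0.00362655 0.00030122 0.0003145  0.00039939]
```

Request:
play_rows --motion '[[85,[-0.4,-1.6,-4],[0,0.4,0]],[85,[0,-0.3,-10],[0,0,0]],[85,[0,0,-14],[0,0,0]],[85,[0,0,-12],[0,0,0]],[85,[0,0,-6],[0,0,0]],[85,[0,0,-3],[0,0,0]],[85,[0,0,0],[0,0,0]],[85,[0,0,0],[0,0,0]]]'

```text
t: 3.9
tool_pos: [0.5201, -0.0914, 0.1201]
ee_rot: [-3.14, -0.002, 3.061]
contact_force: [1.1, -0.7, -0.0]
width: 0.0849
```

Run:
```python
from plant import *
from h import *
st=read_state(); w=snapshot("wrist")
print(st["tool_pos"],st["ee_rot"],st["joint_pos"])
c=np.array([.5207,-.0918]); a=np.linspace(0,6.283,40)
im=w["color"][:,:,::-1].copy()
for p in proj(w,np.c_[c[0]+.028*np.cos(a),c[1]+.028*np.sin(a),0*a+.116],st): cv2.circle(im,tuple(int(v) for v in p.round()),1,(0,0,255),-1)
cv2.imwrite("pics/w3.png",im)
```

```text
[ 0.5200723  -0.09143635  0.12007907] [-3.13965753e+00 -2.18576798e-03  3.06114699e+00] [-0.31858001  0.13115634  1.7190756  -0.00249161  1.29302913 -1.80824756]
```

View pics/w3.png

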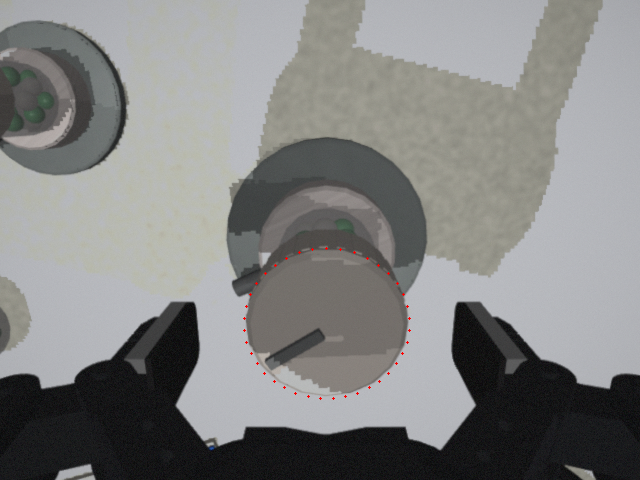

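The fitted circle sits on the cap (left 247, right 408 px) and the cap is midway between the fingers. Descending to grip height.

Request:
play_rows --motion '[[85,[0,0,-6],[0,0,0]],[85,[0,0,-7],[0,0,0]],[85,[0,0,-3],[0,0,0]],[85,[0,0,0],[0,0,0]],[85,[0,0,0],[0,0,0]]]'

```text
t: 4.37
tool_pos: [0.5207, -0.0916, 0.1038]
ee_rot: [-3.139, 0.0, 3.061]
contact_force: [-0.4, -1.1, -0.6]
width: 0.0852
```

Request:
play_rows --motion '[[85,[0,0,-3],[0,0,0]],[85,[0,0,-2],[0,0,0]],[85,[0,0,0],[0,0,0]],[70,[0,0,0],[0,0,0]],[60,[0,0,0],[0,0,0]],[50,[0,0,0],[0,0,0]],[45,[0,0,0],[0,0,0]],[45,[0,0,0],[0,0,0]]]' --force 50

```text
t: 5.03
tool_pos: [0.5209, -0.0911, 0.0993]
ee_rot: [-3.14, 0.001, 3.061]
contact_force: [-0.2, -1.4, -3.7]
width: 0.054
```

Run:
```python
from plant import *
st=read_state(); print(st)
```

```text
{'t': 5.0333, 'joint_pos': array([-3.18018756e-01,  1.50284267e-01,  1.74260096e+00, -1.37341188e-03,
        1.24747079e+00, -1.80810681e+00]), 'qd': array([ 0.00091326, -0.00155746, -0.00078089,  0.00030813,  0.00148648,
        0.00012359]), 'joint_torque': array([ 5.25769182e-01, -6.71987128e+01, -5.28310025e+01,  2.86965184e-01,
        9.79803060e-02, -3.77143000e-02]), 'tool_pos': array([ 0.52093722, -0.09105704,  0.09934485]), 'ee_rot': array([-3.14003573e+00,  8.95423689e-04,  3.06132064e+00]), 'contact_force': array([-0.16727068, -1.3800267 , -3.70771207]), 'moment': array([-0.20896054,  0.02150573,  0.0085628 ]), 'width': 0.053958693207527525}
```

Gripped at 54 mm. I'll take a reference picture, then start turning clockwise.

```bash
cat >> h.py <<'E'
def look(name):
    from plant import read_state,snapshot
    st=read_state(); w=snapshot("wrist"); im=w["color"][230:430,200:460][:,:,::-1]
    cv2.imwrite(f"pics/{name}.png",cv2.resize(im,None,fx=2,fy=2,interpolation=2))
    print(np.round(st["t"],2),"pos",np.round(st["tool_pos"]*1000,1),"yaw",np.round(np.degrees(st["ee_rot"]),2),"F",np.round(st["contact_force"],1),"M",np.round(st["moment"],3),"q6",round(st["joint_pos"][5],3),"w",round(st["width"]*1000,2))
E
python3 -c "from h import *; look('g0')"
```

```text
5.03 pos [520.9 -91.1  99.3] yaw [-1.7991e+02  5.0000e-02  1.7540e+02] F [-0.2 -1.4 -3.7] M [-0.209  0.022  0.009] q6 -1.808 w 53.96
```

View pics/g0.png

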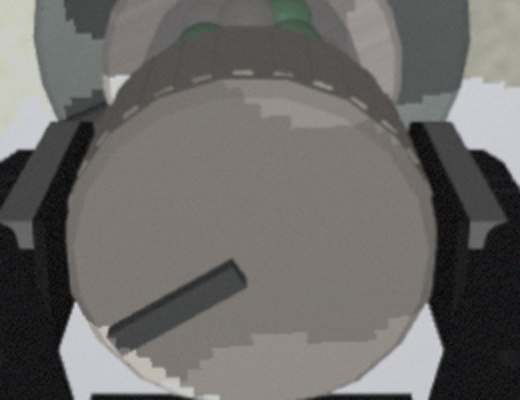

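Request:
play_rows --motion '[[45,[0,0,0],[0,0,-3]],[45,[0,0,0],[0,0,-5]],[45,[0,0,-0.1],[0,0,-5]],[45,[0,0,-0.1],[0,0,-5]],[45,[0,0,0],[0,0,-3]],[45,[0,0,0],[0,0,0]],[45,[0,0,0],[0,0,0]]]'

```text
t: 5.67
tool_pos: [0.5211, -0.0907, 0.099]
ee_rot: [-3.141, 0.001, 2.68]
contact_force: [-1.8, 0.2, 0.3]
width: 0.0545
```

```bash
python3 -c "from h import *; look('g1')"
```

```text
5.67 pos [521.1 -90.7  99. ] yaw [-1.7996e+02  5.0000e-02  1.5354e+02] F [-1.8  0.2  0.3] M [-0.03   0.073 -0.032] q6 -1.426 w 54.54
```

View pics/g1.png

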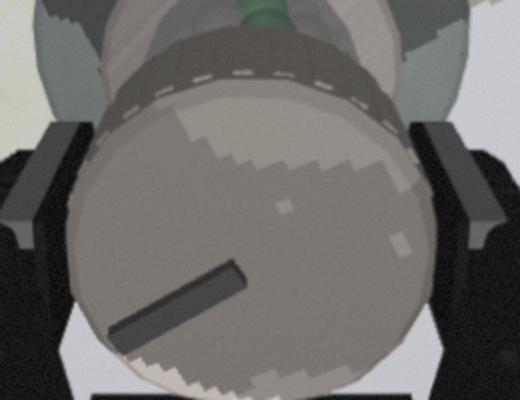

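Rib position is unchanged in the wrist view, from (240,272) to (112,335) in the crop, so the cap turns with the fingers. Continuing.

Request:
play_rows --motion '[[45,[0,0,0],[0,0,-5]],[45,[0,0,-0.1],[0,0,-7]],[45,[0,0,-0.1],[0,0,-7]],[45,[0,0,-0.1],[0,0,-7]],[45,[0,0,-0.1],[0,0,-7]],[45,[0,0,-0.1],[0,0,-7]],[45,[0,0,-0.1],[0,0,-7]],[45,[0,0,-0.1],[0,0,-7]],[45,[0,0,-0.1],[0,0,-6]],[45,[0,0,0],[0,0,-3]]]'

```text
t: 6.55
tool_pos: [0.5221, -0.09, 0.0981]
ee_rot: [3.139, 0.001, 1.556]
contact_force: [1.0, 0.2, -1.6]
width: 0.0543
```

```bash
python3 -c "from h import *; look('g2')"
```

```text
6.55 pos [522.1 -90.   98.1] yaw [1.7987e+02 5.0000e-02 8.9170e+01] F [ 1.   0.2 -1.6] M [0.009 0.059 0.047] q6 -0.302 w 54.31
```

View pics/g2.png

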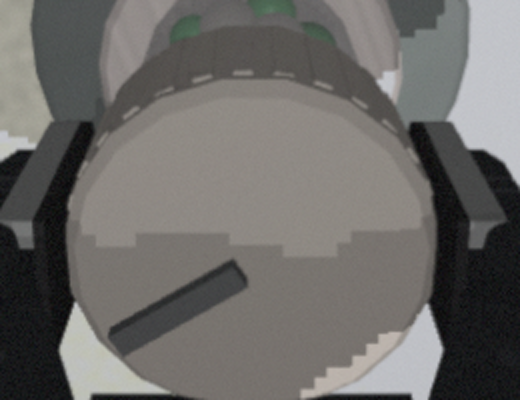

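Request:
play_rows --motion '[[45,[0,0,-0.1],[0,0,-5]],[45,[0,0,-0.1],[0,0,-6]],[45,[0,0,-0.1],[0,0,-6]],[45,[0,0,0],[0,0,-4]],[45,[0,0,0],[0,0,-3]],[45,[0,0,0],[0,0,-3]]]'

```text
t: 7.1
tool_pos: [0.5226, -0.0901, 0.0977]
ee_rot: [3.138, 0.001, 1.084]
contact_force: [0.1, -0.3, -1.2]
width: 0.0545
```

```bash
python3 -c "from h import *; look('g3')"
```

```text
7.1 pos [522.6 -90.1  97.7] yaw [1.7981e+02 4.0000e-02 6.2130e+01] F [ 0.1 -0.3 -1.2] M [ 0.06  -0.01   0.068] q6 0.171 w 54.46
```

Request:
play_rows --motion '[[45,[0,0,0],[0,0,-3]],[45,[0,0,-0.1],[0,0,-3]],[45,[0,0,0],[0,0,-3]]]'

```text
t: 7.4
tool_pos: [0.5228, -0.0902, 0.0976]
ee_rot: [3.138, 0.001, 0.931]
contact_force: [0.6, -0.8, -1.1]
width: 0.0544
```

```bash
python3 -c "from h import *; look('g4')"
```

```text
7.4 pos [522.8 -90.2  97.6] yaw [1.7979e+02 3.0000e-02 5.3370e+01] F [ 0.6 -0.8 -1.1] M [0.066 0.056 0.082] q6 0.325 w 54.43
```

Request:
play_rows --motion '[[45,[0,0,0],[0,0,-3]],[45,[0,0,-0.1],[0,0,-3]],[45,[0,0,0],[0,0,-3]]]'

```text
t: 7.7
tool_pos: [0.5229, -0.0902, 0.0975]
ee_rot: [3.138, 0.0, 0.78]
contact_force: [1.1, -0.5, -0.7]
width: 0.0544
```

```bash
python3 -c "from h import *; look('g5')"
```

```text
7.7 pos [522.9 -90.2  97.5] yaw [1.7977e+02 2.0000e-02 4.4670e+01] F [ 1.1 -0.5 -0.7] M [0.084 0.015 0.035] q6 0.477 w 54.35
```

Request:
play_rows --motion '[[45,[0,0,0],[0,0,-3]],[45,[0,0,-0.1],[0,0,-3]],[45,[0,0,0],[0,0,-3]]]'

```text
t: 8.0
tool_pos: [0.523, -0.0904, 0.0974]
ee_rot: [3.137, 0.0, 0.629]
contact_force: [-0.2, -0.8, -1.9]
width: 0.0545
```

```bash
python3 -c "from h import *; look('g6')"
```

```text
8.0 pos [523.  -90.4  97.4] yaw [1.7976e+02 2.0000e-02 3.6050e+01] F [-0.2 -0.8 -1.9] M [ 0.03  -0.041  0.062] q6 0.628 w 54.46
```

Request:
play_rows --motion '[[45,[0,0,0],[0,0,-3]],[45,[0,0,-0.1],[0,0,-3]],[45,[0,0,0],[0,0,-3]]]'

```text
t: 8.3
tool_pos: [0.5231, -0.0905, 0.0972]
ee_rot: [3.137, 0.0, 0.479]
contact_force: [1.1, -0.6, -2.1]
width: 0.0545
```

```bash
python3 -c "from h import *; look('g7')"
```

```text
8.3 pos [523.1 -90.5  97.2] yaw [1.7974e+02 1.0000e-02 2.7470e+01] F [ 1.1 -0.6 -2.1] M [ 0.014 -0.073  0.089] q6 0.778 w 54.5
```

Request:
play_rows --motion '[[45,[0,0,0],[0,0,-3]],[45,[0,0,-0.1],[0,0,-3]],[45,[0,0,0],[0,0,-3]]]'

```text
t: 8.6
tool_pos: [0.5232, -0.0907, 0.0971]
ee_rot: [3.137, 0.0, 0.331]
contact_force: [-0.2, -0.4, -1.6]
width: 0.0546
```

```bash
python3 -c "from h import *; look('g8')"
```

```text
8.6 pos [523.2 -90.7  97.1] yaw [179.73   0.    18.94] F [-0.2 -0.4 -1.6] M [ 0.007 -0.027  0.048] q6 0.927 w 54.64
```

Request:
play_rows --motion '[[45,[0,0,0],[0,0,-3]],[45,[0,0,-0.1],[0,0,-3]],[45,[0,0,0],[0,0,-3]]]'

```text
t: 8.9
tool_pos: [0.5233, -0.0908, 0.097]
ee_rot: [3.137, -0.0, 0.182]
contact_force: [0.8, -0.7, -0.9]
width: 0.0541
```

```bash
python3 -c "from h import *; look('g9')"
```

```text
8.9 pos [523.3 -90.8  97. ] yaw [179.71  -0.    10.43] F [ 0.8 -0.7 -0.9] M [ 0.034 -0.075  0.056] q6 1.076 w 54.09
```

View pics/g9.png

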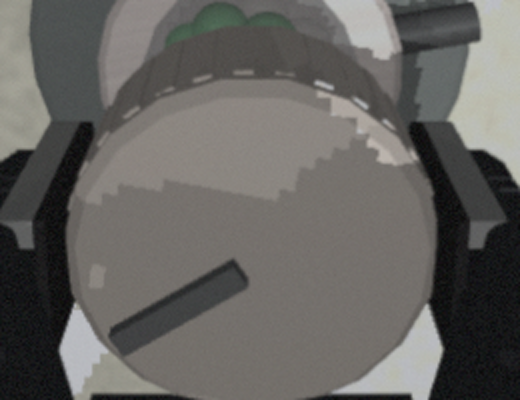

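Still no slip after 165° of turning. Continuing.

Request:
play_rows --motion '[[45,[0,0,0],[0,0,-3]],[45,[0,0,-0.1],[0,0,-3]],[45,[0,0,0],[0,0,-3]]]'

```text
t: 9.2
tool_pos: [0.5233, -0.091, 0.0969]
ee_rot: [3.136, -0.0, 0.034]
contact_force: [-0.1, -1.6, -0.5]
width: 0.054
```

```bash
python3 -c "from h import *; look('g10')"
```

```text
9.2 pos [523.3 -91.   96.9] yaw [179.7   -0.     1.95] F [-0.1 -1.6 -0.5] M [-0.008 -0.068  0.024] q6 1.224 w 54.04
```

Request:
play_rows --motion '[[45,[0,0,0],[0,0,-3]],[45,[0,0,-0.1],[0,0,-3]],[45,[0,0,0],[0,0,-3]]]'

```text
t: 9.5
tool_pos: [0.5233, -0.0912, 0.0968]
ee_rot: [3.136, -0.0, -0.114]
contact_force: [0.4, -1.1, -1.3]
width: 0.0547
```

```bash
python3 -c "from h import *; look('g11')"
```

```text
9.5 pos [523.3 -91.2  96.8] yaw [ 1.7969e+02 -1.0000e-02 -6.5100e+00] F [ 0.4 -1.1 -1.3] M [ 0.002 -0.071  0.076] q6 1.372 w 54.67
```

Request:
play_rows --motion '[[45,[0,0,0],[0,0,-3]],[45,[0,0,-0.1],[0,0,-3]]]'

```text
t: 9.72
tool_pos: [0.5234, -0.0913, 0.0967]
ee_rot: [3.136, -0.0, -0.213]
contact_force: [-0.2, -1.2, 0.9]
width: 0.0543
```

```bash
python3 -c "from h import *; look('g12')"
```

```text
9.72 pos [523.4 -91.3  96.7] yaw [ 1.7968e+02 -1.0000e-02 -1.2190e+01] F [-0.2 -1.2  0.9] M [-0.05  -0.013  0.122] q6 1.471 w 54.27
```

Request:
play_rows --motion '[[45,[0,0,0],[0,0,-3]],[45,[0,0,0],[0,0,-3]]]'

```text
t: 9.93
tool_pos: [0.5233, -0.0914, 0.0967]
ee_rot: [3.135, -0.0, -0.309]
contact_force: [5.2, -4.5, -1.3]
width: 0.0546
```

```bash
python3 -c "from h import *; look('g13')"
```

```text
9.93 pos [523.3 -91.4  96.7] yaw [ 1.7965e+02 -1.0000e-02 -1.7730e+01] F [ 5.2 -4.5 -1.3] M [-0.364 -0.505  1.968] q6 1.568 w 54.58
```

Request:
play_rows --motion '[[45,[0,0,0],[0,0,-3]],[45,[0,0,0],[0,0,-3]]]'

```text
t: 10.15
tool_pos: [0.5232, -0.0915, 0.0967]
ee_rot: [3.134, 0.0, -0.404]
contact_force: [-0.9, -1.4, 1.7]
width: 0.0543
```

```bash
python3 -c "from h import *; look('g14')"
```

```text
10.15 pos [523.2 -91.5  96.7] yaw [179.58   0.   -23.17] F [-0.9 -1.4  1.7] M [-0.18   0.014  2.292] q6 1.664 w 54.32
```

View pics/g14.png

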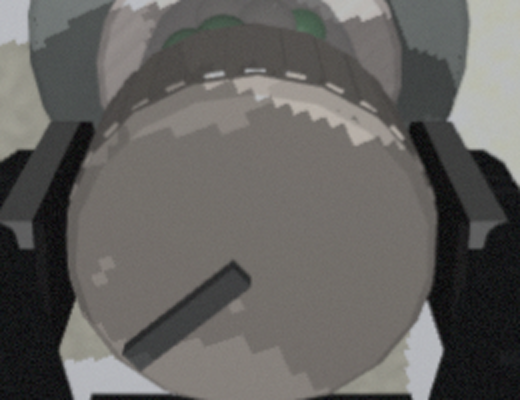

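The stop is reached: moment about z rose to about 2 N m, from 0.06, near yaw -17°. That is 192° = 3.35 rad of turning, inside the given range. The pads then slipped about 6°, because the rib end moved in the crop from (112,335) to (130,355). I'll measure the rib in the tool frame to know the cap angle exactly.

```bash
cat >> h.py <<'E'
def rib(img,w,box=(230,200)):
    # img: 2x crop (BGR); returns rib direction angle in tool frame (deg), seen on plane of cap top
    g=cv2.cvtColor(img,cv2.COLOR_BGR2GRAY); m=(g<82).astype(np.uint8)
    q=np.zeros_like(m); q[240:375,105:300]=1; m*=q
    n,l,s,c=cv2.connectedComponentsWithStats(m); k=1+np.argmax(s[1:,4]); ys,xs=np.nonzero(l==k)
    uv=np.c_[(xs+.5)/2-.5+box[1],(ys+.5)/2-.5+box[0]]
    nn=cv2.undistortPoints(uv.reshape(-1,1,2).astype(float),K(w),w["D"]).reshape(-1,2)
    T=w["T_tool_cam"]; d=np.c_[nn,np.ones(len(nn))]@T[:3,:3].T; o=T[:3,3]
    P=(o+d*((-.0203-o[2])/d[:,2])[:,None])[:,:2]
    vx,vy,x0,y0=cv2.fitLine(P.astype(np.float32),cv2.DIST_L2,0,1e-5,1e-5).ravel()
    L=np.ptp(P@[vx,vy])*1000
    return round(float(np.degrees(np.arctan2(vy,vx))),2),round(float(L),1),len(xs),(P.mean(0)*1000).round(1)
E
python3 - <<'E'
from h import *
from plant import snapshot
w=snapshot("wrist")
for k in [0,1,2,3,4,5,6,7,8,9,10,11,12,13,14]: print(k,rib(cv2.imread(f"pics/g{k}.png"),w))
E
```

```text
0 (57.68, 22.1, 4431, array([-6.5, -9.6]))
1 (57.3, 22.5, 4606, array([-6.7, -9.8]))
2 (56.96, 22.6, 4658, array([-6.8, -9.8]))
3 (56.97, 22.5, 4659, array([-6.8, -9.7]))
4 (56.92, 22.6, 4669, array([-6.8, -9.7]))
5 (56.95, 22.6, 4686, array([-6.8, -9.7]))
6 (56.95, 22.6, 4693, array([-6.8, -9.7]))
7 (56.96, 22.6, 4699, array([-6.8, -9.7]))
8 (56.91, 22.7, 4711, array([-6.8, -9.7]))
9 (56.93, 22.7, 4711, array([-6.8, -9.7]))
10 (56.91, 22.7, 4729, array([-6.8, -9.7]))
11 (56.9, 22.7, 4737, array([-6.8, -9.6]))
12 (56.79, 22.7, 4746, array([-6.9, -9.6]))
13 (53.52, 22.6, 4680, array([-7.4, -9.2]))
14 (48.45, 22.7, 4546, array([-8.1, -8.4]))
```

The rib's world angle (yaw minus tool-frame angle) reads -71.25° and then -71.6° at the stop while the tool slipped over it, so the cap is bottomed at about -71.5°. The target is +18.5° for the rib, i.e. tool yaw about +67°. Backing off now.

Request:
play_rows --motion '[[45,[0,0,0],[0,0,4]],[45,[0,0,0.1],[0,0,7]],[45,[0,0,0.1],[0,0,7]],[45,[0,0,0.1],[0,0,7]],[45,[0,0,0.1],[0,0,7]],[45,[0,0,0.1],[0,0,7]],[45,[0,0,0.1],[0,0,7]],[45,[0,0,0.1],[0,0,7]],[45,[0,0,0.1],[0,0,6]],[45,[0,0,0.1],[0,0,4]]]'

```text
t: 11.08
tool_pos: [0.5229, -0.0904, 0.0976]
ee_rot: [3.138, -0.001, 0.748]
contact_force: [-0.8, 0.0, -0.3]
width: 0.0543
```

Run:
```python
from h import *
from plant import snapshot
look("b0"); print(rib(cv2.imread("pics/b0.png"),snapshot("wrist")))
```

```text
11.08 pos [522.9 -90.4  97.6] yaw [ 1.7978e+02 -6.0000e-02  4.2880e+01] F [-0.8  0.  -0.3] M [-0.077  0.129 -0.127] q6 0.507 w 54.29
(51.73, 22.7, 4606, array([ -8.2, -10. ]))
```

View pics/b0.png

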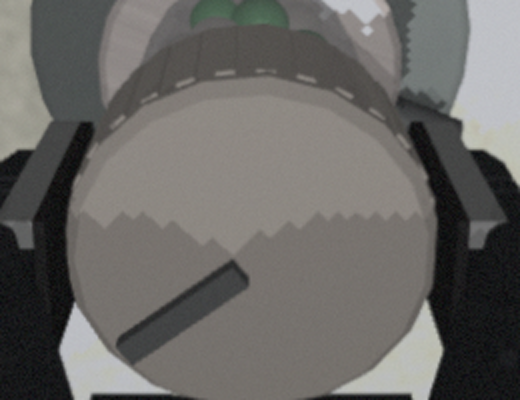

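Run:
```python
from h import *
from plant import snapshot
w=snapshot("wrist")
for k in ["g9","g12","g13","g14","b0"]:
    im=cv2.imread(f"pics/{k}.png"); g=cv2.cvtColor(im,6)
    for th in (75,82,88):
        m=(g<th).astype(np.uint8); q=np.zeros_like(m); q[240:375,105:300]=1; m*=q
        n,l,s,c=cv2.connectedComponentsWithStats(m); j=1+np.argmax(s[1:,4]); 
        ct=cv2.findContours((l==j).astype(np.uint8),0,1)[0][0]
        r=cv2.minAreaRect(ct); b=cv2.boxPoints(r)
        print(k,th,s[j,4],np.round(r[0],1),np.round(r[1],1),round(r[2],2))
```

```text
g9 75 4550 [177.9 307.2] [ 31.5 149.3] 60.69
g9 82 4711 [178.  307.5] [ 32.7 150.1] 60.48
g9 88 4860 [178.1 307.5] [ 33.5 151. ] 60.42
g12 75 4570 [178.1 307.6] [ 31.9 149.1] 60.35
g12 82 4746 [178.1 307.6] [ 32.9 150.1] 60.4
g12 88 4865 [178.3 307.6] [ 33.6 151.4] 60.48
g13 75 4509 [181.8 310.9] [ 32.1 148.1] 57.09
g13 82 4680 [181.5 311.1] [ 32.6 149.2] 57.38
g13 88 4812 [181.7 311. ] [ 33.6 149.5] 57.26
g14 75 4293 [186.1 315. ] [ 31.6 147.7] 52.67
g14 82 4546 [186.4 315.2] [ 32.6 147.9] 52.52
g14 88 4676 [186.3 315.3] [ 33.2 149. ] 52.35
b0 75 4444 [182.  311.5] [ 31.3 147.4] 55.62
b0 82 4606 [182.1 311.6] [ 32.3 148.5] 55.71
b0 88 4744 [182.1 311.6] [ 33.2 149.1] 55.86
```

Run:
```python
from h import *
from plant import snapshot,read_state
for _ in range(2):
    w=snapshot("wrist"); print(w["T_tool_cam"][:3,3],w["cx"],w["fovy"],Ro.from_matrix(w["T_tool_cam"][:3,:3]).as_rotvec())
    for k in ["g12","g13","g14","b0"]: print(k,rib(cv2.imread(f"pics/{k}.png"),w))
print(read_state()["t"],read_state()["ee_rot"])
```

```text
[ 6.73619974e-02  6.01772496e-05 -1.27854482e-01] 325.13145675871726 58.18537107710919 [-0.21422264 -0.21485706  1.56063275]
g12 (56.77, 22.7, 4746, array([ -7.4, -10.5]))
g13 (53.5, 22.6, 4680, array([ -8., -10.]))
g14 (48.44, 22.7, 4546, array([-8.6, -9.3]))
b0 (51.73, 22.7, 4606, array([ -8.2, -10. ]))
[ 6.73621379e-02  6.16624629e-05 -1.27854437e-01] 325.13145675871726 58.18537107710919 [-0.21422371 -0.21485689  1.56063278]
g12 (56.77, 22.7, 4746, array([ -7.4, -10.5]))
g13 (53.5, 22.6, 4680, array([ -8., -10.]))
g14 (48.44, 22.7, 4546, array([-8.6, -9.3]))
b0 (51.73, 22.7, 4606, array([ -8.2, -10. ]))
11.3333 [ 3.13764859e+00 -8.88264067e-04  7.35831358e-01]
```

Run:
```python
from h import *
from plant import snapshot
look("b1"); print(rib(cv2.imread("pics/b1.png"),snapshot("wrist")))
```

```text
11.33 pos [522.9 -90.4  97.6] yaw [ 1.7977e+02 -5.0000e-02  4.2160e+01] F [-0.7 -0.6  0.4] M [0.035 0.197 0.005] q6 0.52 w 54.15
(51.56, 22.9, 4604, array([ -8.2, -10. ]))
```

Rib is at -9.4° world, 62° off the stop. It needs about 28° more.

Request:
play_rows --motion '[[45,[0,0,0],[0,0,4]],[45,[0,0,0.1],[0,0,7]],[45,[0,0,0.1],[0,0,7]],[45,[0,0,0.1],[0,0,5]],[45,[0,0,0.1],[0,0,2]],[45,[0,0,0],[0,0,0]],[45,[0,0,0],[0,0,0]]]'

```text
t: 12.02
tool_pos: [0.5226, -0.0902, 0.098]
ee_rot: [3.139, -0.001, 1.187]
contact_force: [0.1, 0.1, -0.6]
width: 0.0542
```

Run:
```python
from h import *
from plant import snapshot
for k in "ab":
    look("c0"+k); print(rib(cv2.imread(f"pics/c0{k}.png"),snapshot("wrist")))
```

```text
12.02 pos [522.6 -90.2  98. ] yaw [ 1.7984e+02 -5.0000e-02  6.7980e+01] F [ 0.1  0.1 -0.6] M [-0.003  0.158  0.051] q6 0.067 w 54.2
(51.57, 22.7, 4589, array([ -8.1, -10.4]))
12.12 pos [522.5 -90.2  98. ] yaw [ 1.7984e+02 -5.0000e-02  6.7980e+01] F [-0.2 -0.3 -0.4] M [-0.084  0.141  0.077] q6 0.067 w 54.43
(51.59, 22.7, 4588, array([ -8.1, -10.4]))
```

Request:
play_rows --motion '[[45,[0,0,0],[0,0,1.5]],[45,[0,0,0],[0,0,0.5]],[45,[0,0,0],[0,0,0]],[45,[0,0,0],[0,0,0]]]'

```text
t: 12.55
tool_pos: [0.5225, -0.0902, 0.098]
ee_rot: [3.139, -0.001, 1.224]
contact_force: [-0.0, -0.7, -0.8]
width: 0.0545
```

Run:
```python
from h import *
from plant import snapshot,read_state
for k in "ab":
    look("d0"+k); print(rib(cv2.imread(f"pics/d0{k}.png"),snapshot("wrist")))
cv2.imwrite("pics/side1.png",snapshot("side")["color"][:,:,::-1])
st=read_state(); print(st["ee_rot"],st["t"],abs(st["qd"]).max())
```

```text
12.55 pos [522.5 -90.2  98. ] yaw [ 1.7984e+02 -6.0000e-02  7.0110e+01] F [-0.  -0.7 -0.8] M [-0.113  0.177 -0.111] q6 0.03 w 54.48
(51.73, 22.7, 4589, array([ -8. , -10.4]))
12.65 pos [522.5 -90.1  98. ] yaw [ 1.7985e+02 -6.0000e-02  7.0110e+01] F [-0.6  0.2 -0.6] M [-0.073  0.202 -0.008] q6 0.03 w 54.37
(51.7, 22.7, 4591, array([ -8. , -10.4]))
[ 3.13893604e+00 -8.97240059e-04  1.22363961e+00] 12.8 0.0016549645105690919
```

View pics/d0b.png

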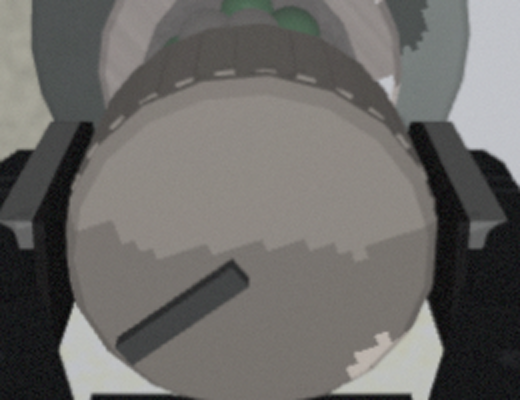

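View pics/side1.png

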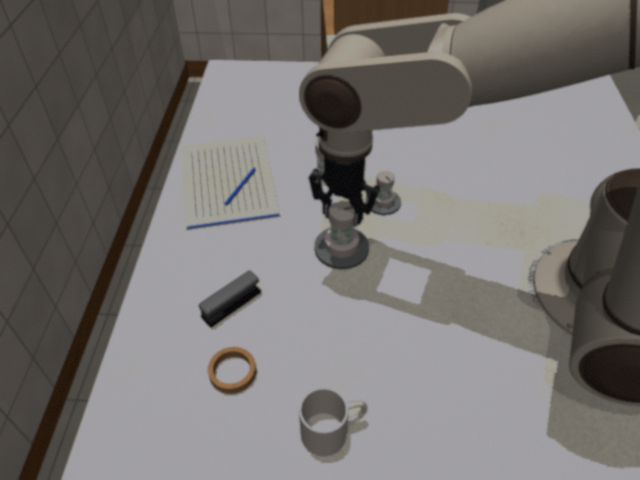

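Rib is at +18.4° world against -71.25 to -71.6° at the stop, so the cap is backed off 89.7 to 90.0°. The arm is still, the cap is gripped, and the stapler, tape, mug and small holder in the side view are where they were. Handing in.

```bash
python3 -c "
from plant import *
print(close_job()); s=read_state(); print(s['t'],s['ee_rot'],s['width'])"
```

```text
the job is handed in; nothing more can be done
None
the job is handed in; nothing more can be done
```

The cap is screwed down to its hard stop, backed off a quarter turn, and still gripped at that setting. I handed the job in at about 12.8 s, well inside the 50 s limit.

- **Screwing down:** I gripped the cap on the larger holder with 50 N and turned it clockwise about 192° (3.35 rad), which is within the given range. At the stop the turning moment jumped from about 0.06 to about 2 N m. The pads then slipped about 5° while the rib stayed still.
- **Backing off:** the last check puts the cap 89.7–90.0° off the stop. The rib's world angle reads +18.4°, against -71.25° and -71.6° at the stop. Those two stop readings differ by 0.35° because they were taken while pushing. The tool rose about 1.3 mm, as the thread predicts.
- **Final state:** the arm was still, contact forces were under about 1 N, and the grip was 54 mm wide. In the last side view the stapler, tape, mug and small holder had not moved. The spare jar was hidden behind the gripper there, so I could not see it. I never moved near it.
- **Disagreements:** the reported position of the wrist camera on the tool shifted by about 1 mm during the job, which does not affect the angles. The reported tool position drifted about 2 mm in x while turning, with no side load.

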